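# Draw out the print tray, send the empty one in

## Robot

A 6-joint arm with a two-finger parallel gripper is mounted at the origin on the work surface. World frame = base frame: x ahead of the robot, y to its left, z up, the work surface at z = 0. Lengths are in mm, angles in rad, forces in N, time in s.
With the tool pointing down it reaches from about 300 to 775 mm from the base axis. Payload 14.6 kg.
Tool frame: the origin (TCP) lies between the finger pads; the fingertips stand 8 mm ahead of it and the grasp point (between the pads) lies 11 mm behind it; z points along the fingers, y is the direction in which the jaws open and shut (so a half turn about z gives the same grasp; the last joint's range is limited). The gripper opens to 85 mm and grips with 20 to 120 N. Pads are 22 mm wide; open, the fingers measure 114 mm over their backs; the gripper's body (76 mm by 85 mm) begins 54 mm behind the grasp point. The pads swing forward as they close: fully open they stand 13 mm farther back than shut.
Start: joints at [-1.201, 0.3, 1.521, -0, 1.321, -0.067], TCP at [232.665, -498.354, 239.281] pointing down, gripper open.
Joint ranges: [-3.03, 3.03], [-0.79, 2.21], [0.23, 2.52], [-1.04, 4.18], [0, 3.07], [-2.55, 2.55]. Speed limits (rad/s): [2.22, 2.22, 2.57, 3.14, 3.14, 3.14].

## Interface

Orientations are given as a rotation vector (axis times angle).
In Python, from station import monitor, cams, manip, models gives the robot as it stands.
- The arm moves only by the tool jog_arm, never from a script. Its arguments are lists of equal length, an entry for each row: "travel": the shift along the tool's x, y, z in cm, a list of three; "rotation": the turn, a rotation vector about the tool's x, y, z in rad, a list of three; "gripper": the closure, from 0 (fully open) to 1 (shut). A call has 1 to 12 rows; each row shifts and turns the pose as measured when the row begins, along the tool's axes as they then stand; what a row does not reach is not made up. A row lasts 1/8 s, in which the tool goes at most 62.5 mm and 10.7 degrees, less where a joint would pass 70% of its speed; a pose out of reach is approached as far as the arm can. A call is refused whole if a number of a shift passes 6.25 or a number of a turn 0.188, either way. A call with a gripper value outside its range is refused whole. The fingers move at their own pace and stop on an object; "force" is the grip in N (left out, the last holds). Time passes only in rows, so rows that do not move let the fingers close. It gives the time, the measured TCP pose, the force and the opening at its end, in the units of the state.
- monitor.sense(): the state, without advancing time (a new reading comes with each control period).
- cams.snapshot(name): name is "scene" or "top"; returns the picture (384x512x3 uint8, red, green, blue); there is no depth.
- cams.camera_info(name): a dict with "vfov" (degrees; the focal length in pixels is half the picture's height over the tangent of half this angle, whatever the lens; pixels are square), "cx", "cy" (the principal point, pixels), "distortion" ([k1, k2, p1, p2, k3] as OpenCV has them; the pictures are not rectified), "origin" and "orientation" of the camera in the world. Camera axes: x right, y down, z forward; pixel columns grow to the right and rows downward; lengths in mm; the calibration is good to about 2 mm. A picture is of the moment at which its call begins. camera_info takes no time and is no camera call.
- manip.finish_job(): hands the job in, once; it reports no verdict.
Trained networks look in the newest picture that a camera, given by its name, has taken for a name from the list of things; names that differ only in an ending like _2 or _b are one class to them, and where a whole thing is asked for, a point or a joint stands for the part that bears it (a point fixed in the world has none). Each returns a list of dicts, best first, with "conf" (0 to 1); they miss things now and then, are a little off and sometimes report something else, mostly with a low value. They report only what shows in the picture. A call takes as long as a camera call. They do not tell look-alikes from the thing itself.
- models.trace(query, camera): "region" (384x512 bool, what is visible of it) and "location" ([row, column] in pixels, amid what is visible of it).
The state is a dict: "clock": time; "joint_positions": joint angles; "joint_vel": joint speeds; "tau": joint torques, N m; "tool_pos": TCP position; "orientation": TCP orientation; "contact_force": force on the tool from outside, world axes, zero at the start; "moment": the same for the moment, N m; "grip_width": finger opening in mm.
Only numpy, scipy, OpenCV 4.12 (cv2) and the standard library are available. Lean on these libraries where they do the work, as an engineer would, in place of code of your own. Each camera call takes 0.05 s, during which the arm holds its last target. There are 200 camera calls.

## Task

Hook a fingertip behind the front lip of the tray that carries the two finished prints and draw it out along its rails fully to its stop, without pinching the lip, with both prints staying upright on the tray. Then push the other, empty tray fully home. Do not lift anything, and leave the other things on the bench where they are.

Things in the scene. Friction and masses are not known exactly. Their poses are not given: they have to be found in the camera images.
- print_tray_lip (a point): Middle of the top edge of the front lip of the tray with the two prints, 60 mm above the bench; axes: x from the front lip to the back of the tray (it slides out along its own -x, towards the robot), z up. Tray: orange, open-topped, 160 mm long (x), 110 wide (y). Lip: upright front wall, 6 mm thick; its inner face is 3 mm behind this point, then at least 60 mm of floor is free of prints. Inner floor 42 mm below this point.
- print_tray (a joint): How far the tray with the prints is drawn out, m: 0 home, 0.110 at its stop fully out. It starts 0 to 25 mm out. Sliding takes about 2.5 N plus 10 N per m/s, and it stays where it is left.
- print_tray_floor (a point): Middle of the inner floor of the tray with the prints, 77 mm behind its lip point and 42 mm lower; same axes. Other walls 4 mm thick, their tops 26 mm above the floor. Inside, the floor reaches 74 mm towards the lip, 76 mm to the back and 51 mm to each side.
- print_tray_front: Black front panel (110 x 40 x 4 mm) on the outside of the lip of the tray with the prints; origin at the middle of its lower edge. Its outer face is 7 mm in front of the lip point, its top 4 mm below it; it is not to be gripped.
- spare_tray_lip (a point): The same point on the lip of the other, empty tray; it is of the same shape and sizes, with the same axes and the same black front panel (outer face 7 mm in front of this point, from 44 mm to 4 mm below it), and sits in an equal dock.
- spare_tray (a joint): How far the empty tray is drawn out, m: 0 home against its stop, 0.110 fully out. It starts 50 to 90 mm out. Same sliding resistance.
- print_dock: Grey dock of the tray with the prints, fixed to the bench, left or right of the other. Origin on the bench under the middle of the tray when home; x to the back. Base 140 mm wide (y), 12 mm high, from 150 mm in front of the origin to 100 mm behind it; rails beside the tray 40 mm above the bench; behind the tray a black box 50 mm high, from 90 to 130 mm behind the origin.
- spare_dock: Dock of the empty tray, of the same shape, fixed to the bench; origin and axes alike.
- nozzle_mid (a point): Grey printed nozzle standing loose on the print tray: 36 mm diameter foot, 50 mm tall; this point is at half its height, z along its axis.
- bracket_mid (a point): Grey printed angle bracket standing loose on the print tray: 34 x 30 mm foot, 35 mm tall; this point is at half its height, z up.
- wash_bottle: Bystander, loose, to be left alone: white plastic wash bottle, 60 mm diameter, 150 mm tall, at the right of the work; origin at the middle of its underside.
- resin_jar: Bystander, loose, to be left alone: amber jar, 52 mm diameter, 75 mm tall, between the two docks; origin at the middle of its underside.
- scraper: Bystander, loose, to be left alone: scraper 190 mm long lying on the bench in front of the gap between the docks; origin at the middle of its underside.
- beaker: Bystander, loose, to be left alone: open white beaker, 70 mm diameter, 85 mm tall, at the left of the work; origin at the middle of its underside.
- part_carton: Bystander, loose, to be left alone: closed cardboard carton 90 x 120 x 60 mm, at the left of the work; origin at the middle of its underside.
- screwdriver: Bystander, loose, to be left alone: screwdriver 170 mm long lying on the bench at the right of the work; origin at the middle of its underside.
Not all that is in view belongs to the job. Leave any green look-alike of the part that bears nozzle_mid alone.

How it is judged:
By the outcome, as a careful person would: the job done as asked, in the order asked, and still so for the second after the job is handed in, with the robot touching nothing.
It also fails if it takes over 51 s, if anything falls off the work surface, if the arm or the gripper's body presses on something with over 40 N, if the wrist force passes 120 N, or if a joint passes its speed limit or range.

## Working session

There is one attempt and no reset: what is moved stays moved. The work goes in short steps, Python scripts to look and compute and a tool call to move; the robot and the scene stay as the last step left them, time stands still between calls to the robot, and variables do not carry over. Pictures are saved under pics/ and viewed, about 8 in all and at most 12, crops included, and the job is handed in when it is done.

Besides the shell and the picture viewer there is one more tool, called after "Call:" by a JSON object that holds its "op" and its "data". jog_arm: Moves the arm, as the interface text tells. Its arguments: {"type":"object","properties":{"travel":{"type":"array","items":{"type":"array","items":{"type":"number"}}},"rotation":{"type":"array","items":{"type":"array","items":{"type":"number"}}},"gripper":{"type":"array","items":{"type":"number"}},"force":{"type":"number"}},"required":["travel","rotation","gripper"]}

```bash
mkdir -p pics; python3 - <<'E'
from station import monitor,cams
import cv2
s=monitor.sense();print(s)
for n in("scene","top"):
    im=cams.snapshot(n);cv2.imwrite(f"pics/{n}0.png",cv2.resize(im[:,:,::-1],None,fx=1.5,fy=1.5));print(n,cams.camera_info(n))
E
```

```text
{'clock': 0.0, 'joint_positions': array([-1.20061136e+00,  3.00491764e-01,  1.52160528e+00, -2.20559028e-05,
        1.32070566e+00, -6.66120526e-02]), 'joint_vel': array([-0.00045169, -0.00062012, -0.00082319, -0.00014043,  0.00041414,
        0.00098675]), 'tau': array([ 1.22975944e-03, -5.43495941e+01, -3.61793268e+01,  4.87975979e-05,
        4.03500890e-03, -6.71268566e-06]), 'tool_pos': array([ 232.57329991, -498.14811427,  238.69973766]), 'orientation': array([-3.06579984e+00, -6.80427660e-01,  3.20455379e-04]), 'contact_force': array([-0.3014643 , -0.80793668, -0.24097326]), 'moment': array([-0.01403907, -0.02910157,  0.00602776]), 'grip_width': 85.16835845550266}
scene {'vfov': 46.19146484513551, 'cx': 249.10164414147073, 'cy': 193.99403888287745, 'distortion': array([-0.15519668,  0.        ,  0.        ,  0.        ,  0.        ]), 'origin': array([1093.90668697,  986.5383508 ,  870.1799419 ]), 'orientation': array([-0.67578556, -2.51332493,  1.30666908])}
top {'vfov': 45.58315759193169, 'cx': 253.16707392879187, 'cy': 188.26023839063288, 'distortion': array([-0.08182678,  0.        ,  0.        ,  0.        ,  0.        ]), 'origin': array([ 348.85077464,   27.53444561, 1411.33023375]), 'orientation': array([-2.13385429,  2.1518429 , -0.14838498])}
```

View pics/scene0.png

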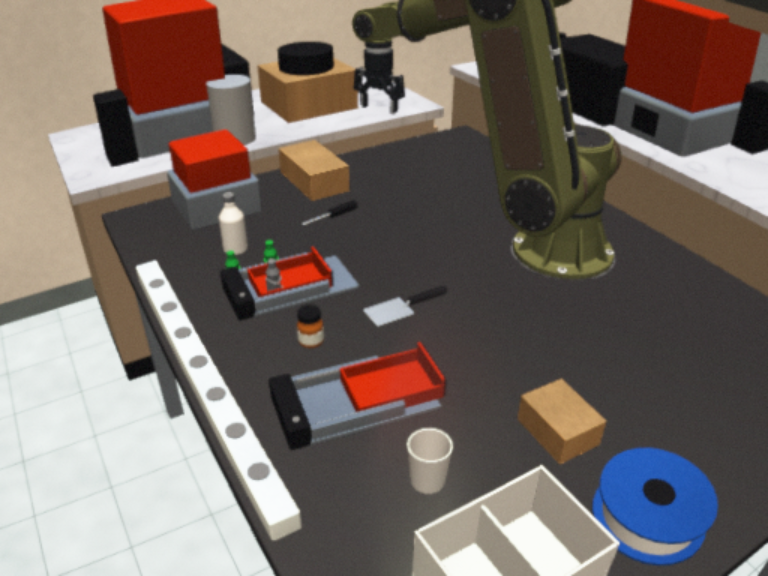

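View pics/top0.png

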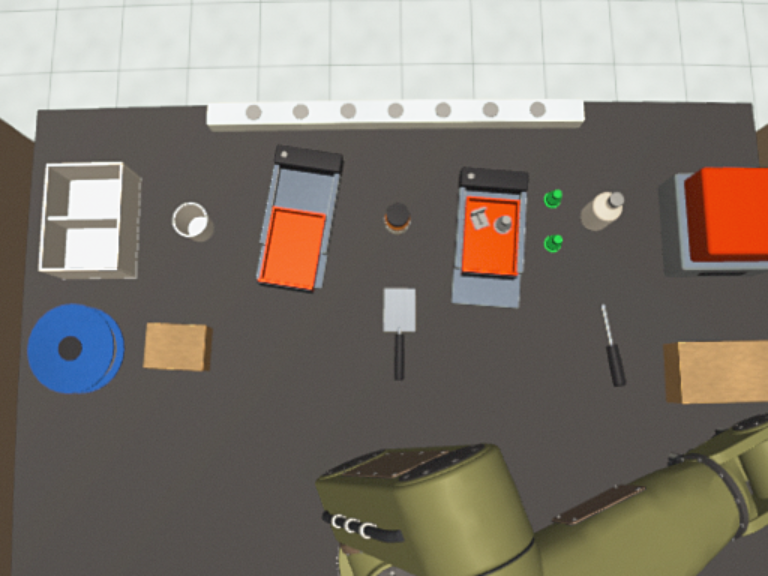

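The scene shows the print tray on the right, at about (490,237) in the top view, nearly home. The empty tray is on the left at about (293,248), drawn out. The lips face the robot at top-view rows ~272 and ~287 in the scaled image. Next I'll localise them from a crop and traces.

```bash
cat >h.py <<'E'
import numpy as np,cv2
from scipy.spatial.transform import Rotation as R
from station import monitor,cams,manip,models
def K(ci):
    f=192/np.tan(np.radians(ci["vfov"]/2));return np.array([[f,0,ci["cx"]],[0,f,ci["cy"]],[0,0,1]])
def ray(n,uv,z):
    ci=cams.camera_info(n);p=cv2.undistortPoints(np.float64(uv).reshape(-1,1,2),K(ci),ci["distortion"])[:,0]
    d=R.from_rotvec(ci["orientation"]).apply(np.c_[p,np.ones(len(p))]);o=ci["origin"]
    return o+d*((z-o[2])/d[:,2])[:,None]
def proj(n,P):
    ci=cams.camera_info(n);Rm=R.from_rotvec(ci["orientation"]).inv()
    return cv2.projectPoints(Rm.apply(np.float64(P).reshape(-1,3)-ci["origin"]),np.zeros(3),np.zeros(3),K(ci),ci["distortion"])[0][:,0]
E
python3 - <<'E'
from h import *
im=cams.snapshot("top");cams.snapshot("scene")
for q in("print_tray_lip","spare_tray_lip","print_dock","spare_dock","print_tray_front","nozzle_mid","bracket_mid","resin_jar","scraper"):
    for c in ("top",):
        for r in models.trace(q,c)[:3]:
            v,u=r["location"];cn=r["region"].astype(np.uint8);b=cv2.minAreaRect(cv2.findNonZero(cn))
            print(q,c,round(r["conf"],2),[round(u),round(v)],np.round(cv2.boxPoints(b)).tolist(),ray(c,[[u,v]],30).round()[0][:2])
# top crop, left & right
a=cv2.resize(im[90:210,165:235],None,fx=5,fy=5,interpolation=cv2.INTER_CUBIC)
b=cv2.resize(im[90:210,290:360],None,fx=5,fy=5,interpolation=cv2.INTER_CUBIC)
cv2.imwrite("pics/c1.png",np.hstack([a,b])[:,:,::-1])
E
```

```text
print_tray_lip top 0.63 [326, 163] [[307.0, 185.0], [310.0, 130.0], [347.0, 133.0], [344.0, 187.0]] [ 628. -190.]
spare_tray_lip top 0.72 [196, 166] [[172.0, 190.0], [181.0, 136.0], [218.0, 143.0], [209.0, 196.0]] [622. 211.]
print_dock top 0.93 [325, 158] [[301.0, 203.0], [306.0, 111.0], [352.0, 114.0], [346.0, 206.0]] [ 642. -186.]
spare_dock top 0.87 [199, 143] [[169.0, 189.0], [184.0, 95.0], [230.0, 103.0], [214.0, 197.0]] [695. 204.]
print_tray_front top 0.62 [325, 187] [[308.0, 184.0], [308.0, 181.0], [343.0, 183.0], [343.0, 187.0]] [ 554. -183.]
nozzle_mid top 0.58 [334, 147] [[327.0, 150.0], [335.0, 142.0], [343.0, 149.0], [335.0, 157.0]] [ 678. -214.]
nozzle_mid top 0.16 [194, 170] [[172.0, 189.0], [181.0, 136.0], [218.0, 142.0], [209.0, 196.0]] [611. 218.]
bracket_mid top 0.66 [321, 146] [[311.0, 140.0], [323.0, 137.0], [326.0, 151.0], [315.0, 154.0]] [ 681. -175.]
resin_jar top 0.77 [266, 146] [[257.0, 136.0], [273.0, 136.0], [273.0, 156.0], [257.0, 156.0]] [684.  -5.]
scraper top 0.72 [268, 213] [[255.0, 192.0], [276.0, 192.0], [276.0, 253.0], [255.0, 253.0]] [475.  -8.]
```

View pics/c1.png

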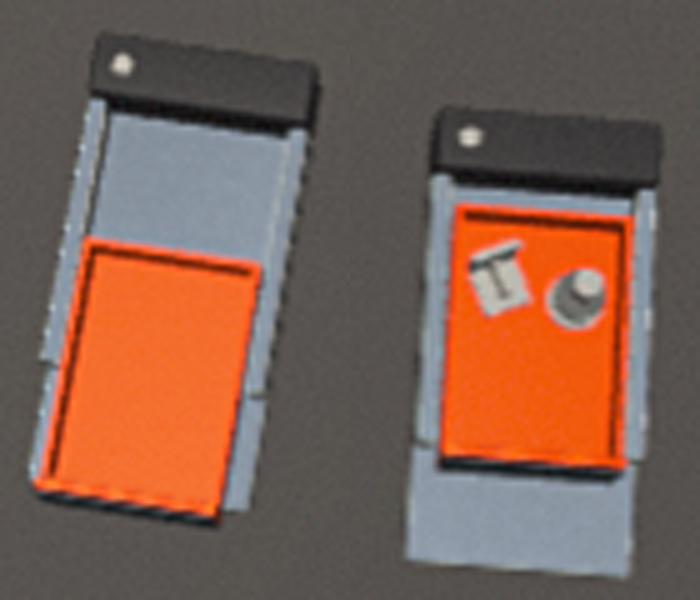

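```bash
cat >fit.py <<'E'
from h import *
def g(o,pts,z): 
    p=np.float64(pts); return ray("top",np.c_[o+(p[:,0]+.5)/5-.5, 90+(p[:,1]+.5)/5-.5],z)[:,:2]
for name,o,sh,lip,back,dock in(("print",290,350,[(440,458),(626,467)],[(458,205),(634,217)],[(408,557),(630,575)]),
   ("spare",165,0,[(35,490),(219,514)],[(84,238),(261,264)],None)):
    f=lambda q:[(a-sh,b) for a,b in q]
    L=g(o,f(lip),60);B=g(o,f(back),44)
    print(name,"lip",L.round(1).tolist(),"width",np.linalg.norm(L[0]-L[1]).round(1),"back",B.round(1).tolist(),np.linalg.norm(B[0]-B[1]).round(1))
    ax=B.mean(0)-L.mean(0);print(" mid",L.mean(0).round(1),B.mean(0).round(1),"len",np.linalg.norm(ax).round(1),"yaw deg",np.degrees(np.arctan2(ax[1],ax[0])).round(2),
     "yaw from lip",np.degrees(np.arctan2(*(L[0]-L[1])[::-1])).round(2)-90, "back",np.degrees(np.arctan2(*(B[0]-B[1])[::-1])).round(2)-90)
    if dock:
        D=g(o,f(dock),12);print(" dock front",D.round(1).tolist(),np.linalg.norm(D[0]-D[1]))
E
python3 fit.py
python3 - <<'E'
from h import *
# refine by silhouette: orange mask min area
im=cams.snapshot("top").astype(int)
m=(im[...,0]>150)&(im[...,1]<130)&(im[...,2]<80)
from scipy.optimize import minimize
from scipy.ndimage import gaussian_filter
yy,xx=np.mgrid[90:210,165:360]
for name,x0 in(("print",[555,-184,-.07]),("spare",[545,225,-.17])):
    cols=slice(290,360) if name=="print" else slice(165,235)
    M=np.zeros(m.shape,np.uint8);M[90:210,cols]=m[90:210,cols]
    M=cv2.morphologyEx(M,cv2.MORPH_CLOSE,np.ones((3,3)));
    c=max(cv2.findContours(M,0,2)[0],key=cv2.contourArea);M=cv2.fillPoly(np.zeros_like(M),[c],1)
    M4=cv2.resize(M.astype(np.float32),None,fx=4,fy=4,interpolation=cv2.INTER_LINEAR)
    def model(p):
        c,s=np.cos(p[2]),np.sin(p[2]);P=[]
        for z,xs in((60,(-3,3)),(44,(3,157)),):
            for x in xs:
                for y in(-55,55):P.append((p[0]+c*x-s*y,p[1]+s*x+c*y,z))
        h=cv2.convexHull(((proj("top",P)+.5)*4-.5).astype(np.float32))
        o=np.zeros(M4.shape,np.uint8);cv2.fillPoly(o,[np.round(h*16).astype(np.int32)],1,shift=4);return o
    r=minimize(lambda p:np.abs(model([p[0],p[1],p[2]/100])-M4).sum(),[x0[0],x0[1],x0[2]*100],method="Nelder-Mead",options=dict(initial_simplex=[[x0[0],x0[1],x0[2]*100],[x0[0]+8,x0[1],x0[2]*100],[x0[0],x0[1]+8,x0[2]*100],[x0[0],x0[1],x0[2]*100+4]]))
    print(name,r.x,np.degrees(r.x[2]/100),r.fun,M4.sum())
E
```

```text
print lip [[566.4, -127.2], [559.9, -238.8]] width 111.9 back [[727.0, -144.3], [718.7, -253.1]] 109.1
 mid [ 563.1 -183. ] [ 722.9 -198.7] len 160.5 yaw deg -5.61 yaw from lip -3.299999999999997 back -4.390000000000001
 dock front [[512.4, -111.4], [500.0, -248.3]] 137.53840638222533
spare lip [[550.6, 280.9], [535.1, 170.0]] width 111.9 back [[710.1, 256.6], [692.3, 146.9]] 111.1
 mid [542.9 225.5] [701.2 201.8] len 160.1 yaw deg -8.52 yaw from lip -7.959999999999994 back -9.219999999999999
print [ 567.33845861 -182.23662643   -9.40647211] -5.38951152016011 1034.84375 29072.0
spare [545.98006777 225.60887935 -15.34309583] -8.790946358738239 1233.125 29088.0
```

Call:
{"op": "jog_arm", "data": {"travel": [[0,0,0],[0,0,0],[0,0,0],[0,0,0],[4.1,-4.3,0],[4.1,-4.3,0],[4.1,-4.3,0],[4.1,-4.3,0],[4.1,-4.3,0],[4.1,-4.3,0],[4.1,-4.3,0],[4.1,-4.3,0]], "rotation": [[0,0,0.177],[0,0,0.177],[0,0,0.177],[0,0,0],[0,0,0],[0,0,0],[0,0,0],[0,0,0],[0,0,0],[0,0,0],[0,0,0],[0,0,0]], "gripper": [1,1,1,1,1,1,1,1,1,1,1,1]}}

```text
clock: 2.2
tool_pos: [599.4, -178.9, 239.9]
orientation: [3.138, -0.117, 0.002]
contact_force: [0.6, -0.8, -0.1]
grip_width: -0.3
```

Call:
{"op": "jog_arm", "data": {"travel": [[0,0.2,3.8],[0,0.2,3.8],[0,0,3.8],[0,0,3.8],[0,0,0]], "rotation": [[0,0,0.02],[0,0,0],[0,0,0],[0,0,0],[0,0,0]], "gripper": [1,1,1,1,1]}}

```text
clock: 2.82
tool_pos: [602.4, -178.9, 83.3]
orientation: [3.138, -0.101, 0.004]
contact_force: [0.1, -0.2, 0.6]
grip_width: -0.1
```

```bash
python3 - <<'E'
from h import *
s=monitor.sense();print(s["tool_pos"],s["orientation"],s["contact_force"])
a=cams.snapshot("scene");b=cams.snapshot("top")
A=cv2.resize(a[130:250,130:260],None,fx=5,fy=5,interpolation=cv2.INTER_CUBIC)[:500]
cv2.imwrite("pics/s1.png",A[:,:,::-1]);print(proj("scene",[s["tool_pos"]-[0,0,8],[569.5,-182.8,60]]),A.shape)
E
```

```text
[ 602.36022491 -178.87561701   83.26110862] [ 3.13849837 -0.10132155  0.00368946] [ 0.1084878  -0.2216654   0.64108523]
[[204.97938633 171.87872725]
 [213.63072046 172.49346283]] (500, 650, 3)
```

View pics/s1.png

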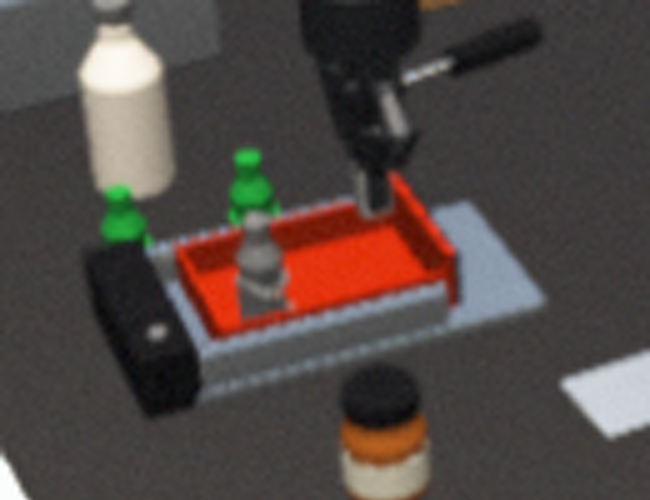

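The picture shows the shut fingertips at about (375,212), just behind the lip and clear of the prints at (262,270). The projected fingertip lands there too. Going down into the tray.

Call:
{"op": "jog_arm", "data": {"travel": [[0,0,2],[0,0,1.6],[0,0,1.0],[0,0,0]], "rotation": [[0,0,0.03],[0,0,0],[0,0,0],[0,0,0]], "gripper": [1,1,1,1]}}

```text
clock: 3.42
tool_pos: [605.8, -180.2, 41.1]
orientation: [3.133, -0.151, 0.02]
contact_force: [0.4, -0.4, 0.4]
grip_width: 0.4
```

Call:
{"op": "jog_arm", "data": {"travel": [[-0.5,0,0],[-0.5,0,0],[-0.5,0,0],[-0.4,0,0],[-0.4,0,0]], "rotation": [[0,0,0],[0,0,0],[0,0,0],[0,0,0],[0,0,0]], "gripper": [1,1,1,1,1]}}

```text
clock: 4.05
tool_pos: [581.9, -178.1, 42.2]
orientation: [3.133, -0.151, 0.023]
contact_force: [0.8, 0.2, -0.5]
grip_width: 0.3
```

Call:
{"op": "jog_arm", "data": {"travel": [[-0.4,0,0.1],[-0.4,0,0.1],[-0.4,0,0.1],[-0.5,0,0.1],[-0.5,0,0],[-0.5,0,0],[-0.5,0,0],[-0.5,0,0]], "rotation": [[0,0,0],[0,0,0],[0,0,0],[0,0,0],[0,0,0],[0,0,0],[0,0,0],[0,0,0]], "gripper": [1,1,1,1,1,1,1,1]}}

```text
clock: 5.05
tool_pos: [543.9, -174.8, 38.5]
orientation: [3.131, -0.151, 0.029]
contact_force: [2.9, -0.4, 2.0]
grip_width: -0.3
```

Call:
{"op": "jog_arm", "data": {"travel": [[-0.5,0,0],[-0.5,0,0],[-0.5,0,0],[-0.5,0,0],[-0.5,0,0],[-0.5,0,0],[-0.5,0,0],[-0.5,0,0],[-0.5,0,0],[-0.3,0,0]], "rotation": [[0,0,0],[0,0,0],[0,0,0],[0,0,0],[0,0,0],[0,0,0],[0,0,0],[0,0,0],[0,0,0],[0,0,0]], "gripper": [1,1,1,1,1,1,1,1,1,1]}}

```text
clock: 6.3
tool_pos: [492.6, -169.9, 37.6]
orientation: [3.131, -0.151, 0.029]
contact_force: [2.9, -1.3, 2.2]
grip_width: -0.3
```

Call:
{"op": "jog_arm", "data": {"travel": [[-0.3,0,0],[-0.3,0,0],[-0.3,0,0]], "rotation": [[0,0,0],[0,0,0],[0,0,0]], "gripper": [1,1,1]}}

```text
clock: 6.68
tool_pos: [483.1, -169.0, 37.4]
orientation: [3.131, -0.151, 0.029]
contact_force: [3.3, -1.0, 1.5]
grip_width: -0.1
```

Call:
{"op": "jog_arm", "data": {"travel": [[-0.2,0,0],[-0.2,0,0],[-0.2,0,0]], "rotation": [[0,0,0],[0,0,0],[0,0,0]], "gripper": [1,1,1]}}

```text
clock: 7.05
tool_pos: [482.4, -169.0, 37.8]
orientation: [3.128, -0.151, 0.053]
contact_force: [24.5, -1.9, -16.4]
grip_width: 0.1
```

Call:
{"op": "jog_arm", "data": {"travel": [[-0.2,0,0],[-0.2,0,0]], "rotation": [[0,0,0],[0,0,0]], "gripper": [1,1]}}

```text
clock: 7.3
tool_pos: [482.6, -169.1, 38.0]
orientation: [3.126, -0.152, 0.071]
contact_force: [23.2, -1.2, -14.2]
grip_width: 0.1
```

The force jumped to 24 N at x=482, which is where I expected the stop. Backing off and lifting out.

Call:
{"op": "jog_arm", "data": {"travel": [[0.6,0,0],[0.6,0,0],[0,0,-3],[0,0,-4],[0,0,-4],[0,0,0]], "rotation": [[0,0,0],[0,0,0],[0,0,0],[0,0,0],[0,0,0],[0,0,0]], "gripper": [1,1,1,1,1,1]}}

```text
clock: 8.05
tool_pos: [488.5, -168.0, 149.6]
orientation: [3.129, -0.152, 0.058]
contact_force: [0.0, -0.0, -0.6]
grip_width: -0.2
```

```bash
python3 - <<'E'
from h import *
s=monitor.sense();print(s["tool_pos"],s["contact_force"]);M=R.from_rotvec(s["orientation"]);print(M.as_matrix().round(3))
t=np.radians(-8.7);ex=[np.cos(t),np.sin(t),0];ez=[0,0,-1];T=R.from_matrix(np.c_[ex,np.cross(ez,ex),ez])
print("turn in tool",(M.inv()*T).as_rotvec().round(3))
lip=np.array([545,225.5,0]);tgt=lip-np.array(ex)*(7+11+22);tgt[2]=s["tool_pos"][2]
print("tgt",tgt,"shift in final tool axes cm",(T.inv().apply(tgt-s["tool_pos"])/10).round(2))
a=cams.snapshot("scene")
A=cv2.resize(a[130:250,130:300],None,fx=4,fy=4,interpolation=cv2.INTER_CUBIC)
cv2.imwrite("pics/s2.png",A[:,:,::-1])
E
```

```text
[ 488.50153464 -167.96150631  149.55831616] [ 0.00778175 -0.00465587 -0.64594844]
[[ 0.995 -0.097  0.036]
 [-0.096 -0.995 -0.01 ]
 [ 0.037  0.007 -0.999]]
turn in tool [ 0.006 -0.037  0.055]
tgt [505.46024453 231.55043281 149.55831616] shift in final tool axes cm [ -4.37 -39.75   0.  ]
```

View pics/s2.png

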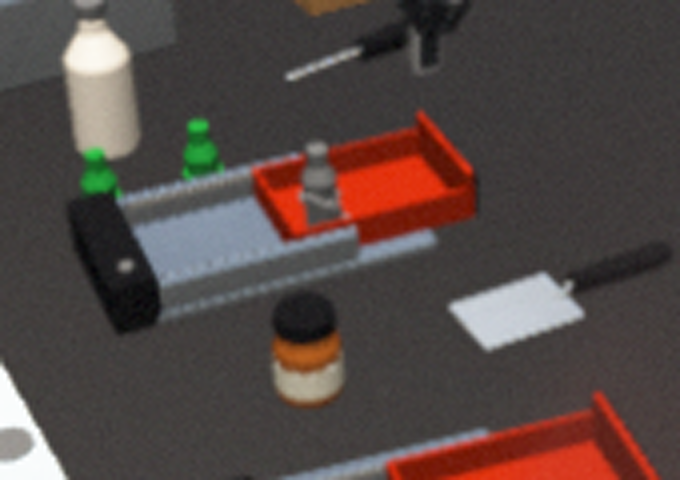

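The tray is drawn out with its back wall now at about (265,190). Both prints stand upright near (320,190), and the gripper is clear. Moving to the front of the spare tray.

Call:
{"op": "jog_arm", "data": {"travel": [[0,0,0],[-0.5,-4.5,0],[-0.5,-4.5,0],[-0.5,-4.5,0],[-0.5,-4.5,0],[-0.5,-4.5,0],[-0.5,-4.5,0],[-0.5,-4.5,0],[-0.5,-4.5,0],[-0.4,-3.8,0],[0,0,0]], "rotation": [[0.006,-0.037,0.055],[0,0,0],[0,0,0],[0,0,0],[0,0,0],[0,0,0],[0,0,0],[0,0,0],[0,0,0],[0,0,0],[0,0,0]], "gripper": [1,1,1,1,1,1,1,1,1,1,1]}}

```text
clock: 9.48
tool_pos: [499.2, 244.5, 132.6]
orientation: [3.129, -0.245, -0.048]
contact_force: [1.1, 0.0, -0.3]
grip_width: 0.2
```

```bash
python3 - <<'E'
from h import *
s=monitor.sense();print(s["tool_pos"]);M=R.from_rotvec(s["orientation"])
t=np.radians(-8.7);ex=[np.cos(t),np.sin(t),0];ez=[0,0,-1];T=R.from_matrix(np.c_[ex,np.cross(ez,ex),ez])
print("turn",(M.inv()*T).as_rotvec().round(3))
tgt=np.array([545,225.5,0])-np.array(ex)*40;tgt[2]=40
print((T.inv().apply(tgt-s["tool_pos"])/10).round(2))
E
```

```text
[499.22062968 244.46561604 132.58724567]
turn [ 0.005  0.03  -0.004]
[0.81 1.18 9.26]
```

Call:
{"op": "jog_arm", "data": {"travel": [[0,0.6,0],[0,0.6,2.5],[0,0,3],[0,0,2.5],[0,0,1],[0,0,0]], "rotation": [[0.005,0.03,-0.004],[0,0,0],[0,0,0],[0,0,0],[0,0,0],[0,0,0]], "gripper": [1,1,1,1,1,1]}}

```text
clock: 10.22
tool_pos: [494.4, 227.8, 34.5]
orientation: [3.127, -0.241, -0.014]
contact_force: [0.1, -0.4, 0.8]
grip_width: 0.2
```

Call:
{"op": "jog_arm", "data": {"travel": [[0.5,0,0],[0.6,0,0],[0.6,0,0],[0.6,0,0],[0.6,0,0],[0.6,0,0],[0.6,0,0]], "rotation": [[0,0,0],[0,0,0],[0,0,0],[0,0,0],[0,0,0],[0,0,0],[0,0,0]], "gripper": [1,1,1,1,1,1,1]}}

```text
clock: 11.1
tool_pos: [538.5, 221.3, 36.7]
orientation: [3.128, -0.241, -0.01]
contact_force: [-3.4, -0.4, 2.2]
grip_width: 0.1
```

Call:
{"op": "jog_arm", "data": {"travel": [[0.5,0,0],[0.5,0,0],[0.5,0,0],[0.5,0,0],[0.5,0,0],[0.5,0,0]], "rotation": [[0,0,0],[0,0,0],[0,0,0],[0,0,0],[0,0,0],[0,0,0]], "gripper": [1,1,1,1,1,1]}}

```text
clock: 11.85
tool_pos: [569.9, 216.3, 36.3]
orientation: [3.128, -0.241, -0.012]
contact_force: [-2.3, -1.2, 1.5]
grip_width: 0.2
```

Call:
{"op": "jog_arm", "data": {"travel": [[0.3,0,0],[0.3,0,0],[0.3,0,0],[0.3,0,0]], "rotation": [[0,0,0],[0,0,0],[0,0,0],[0,0,0]], "gripper": [1,1,1,1]}}

```text
clock: 12.35
tool_pos: [582.6, 214.3, 36.1]
orientation: [3.127, -0.241, -0.012]
contact_force: [-3.0, -1.0, 2.4]
grip_width: 0.1
```

Call:
{"op": "jog_arm", "data": {"travel": [[0.3,0,0],[0.3,0,0],[0.3,0,0],[0.3,0,0]], "rotation": [[0,0,0],[0,0,0],[0,0,0],[0,0,0]], "gripper": [1,1,1,1]}}

```text
clock: 12.85
tool_pos: [595.3, 212.3, 36.0]
orientation: [3.127, -0.241, -0.012]
contact_force: [-2.5, -0.5, 1.9]
grip_width: 0.1
```

Call:
{"op": "jog_arm", "data": {"travel": [[0.2,0,0],[0.2,0,0],[0.2,0,0]], "rotation": [[0,0,0],[0,0,0],[0,0,0]], "gripper": [1,1,1]}}

```text
clock: 13.22
tool_pos: [601.7, 211.3, 35.9]
orientation: [3.127, -0.241, -0.012]
contact_force: [-2.9, -0.5, 1.4]
grip_width: 0.2
```

Call:
{"op": "jog_arm", "data": {"travel": [[0.2,0,0],[0.2,0,0],[0.2,0,0],[0.2,0,0]], "rotation": [[0,0,0],[0,0,0],[0,0,0],[0,0,0]], "gripper": [1,1,1,1]}}

```text
clock: 13.72
tool_pos: [607.6, 210.3, 35.8]
orientation: [3.126, -0.24, -0.023]
contact_force: [-32.4, 0.6, 19.9]
grip_width: -0.4
```

Call:
{"op": "jog_arm", "data": {"travel": [[0.2,0,0],[0.2,0,0],[0.2,0,0]], "rotation": [[0,0,0],[0,0,0],[0,0,0]], "gripper": [1,1,1]}}

```text
clock: 14.1
tool_pos: [607.3, 210.3, 36.0]
orientation: [3.123, -0.238, -0.05]
contact_force: [-24.0, -1.9, 14.2]
grip_width: 0.3
```

The spare tray is against its stop. Retreating and lifting clear.

Call:
{"op": "jog_arm", "data": {"travel": [[-0.8,0,0],[-1.5,0,0],[-2,0,0],[0,0,-3],[0,0,-5],[0,0,-5],[-5,0,-2],[-5,0,0],[-3,0,0],[0,0,0]], "rotation": [[0,0,0],[0,0,0],[0,0,0],[0,0,0],[0,0,0],[0,0,0],[0,0,0],[0,0,0],[0,0,0],[0,0,0]], "gripper": [1,1,1,1,1,1,1,1,1,1]}}

```text
clock: 15.35
tool_pos: [437.3, 238.9, 196.3]
orientation: [3.127, -0.238, -0.035]
contact_force: [-0.0, -0.7, 0.1]
grip_width: -0.2
```

```bash
python3 - <<'E'
from h import *
s=monitor.sense();print(s["tool_pos"],s["contact_force"])
a=cams.snapshot("scene");b=cams.snapshot("top")
cv2.imwrite("pics/s3.png",cv2.resize(a[110:360,120:420],None,fx=2.6,fy=2.4)[:,:,::-1])
cv2.imwrite("pics/t3.png",cv2.resize(b[80:280,80:440],None,fx=2.2,fy=2.2,interpolation=cv2.INTER_CUBIC)[:,:,::-1])
E
```

```text
[437.3488094  238.86713499 196.28683846] [-0.03705156 -0.74200882  0.06521375]
```

View pics/s3.png

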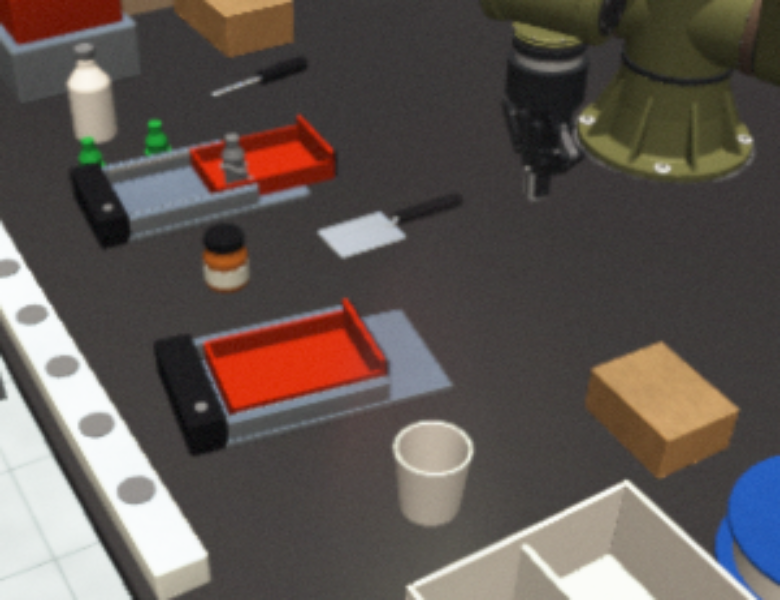

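View pics/t3.png

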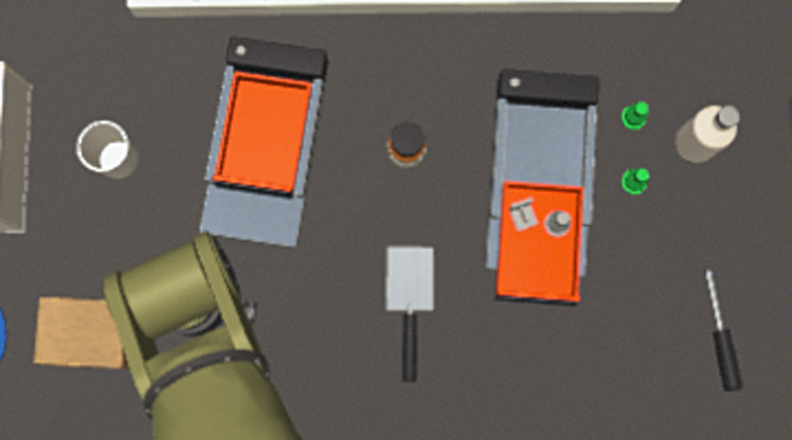

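The spare tray is home at (262,133) in the top crop, with only the small designed gap to its box. The print tray is out at (540,242), with both prints upright at (522,213) and (558,222), and the other things look unmoved.

```bash
python3 -c "
from station import manip
print(manip.finish_job())"
```

```text
the job is handed in; nothing more can be done
None
```

I drew the print tray out to its stop, then pushed the empty tray fully home, and handed the job in at about 15.5 s of the 51 s allowed.

- **Print tray:** I hooked the shut fingertips behind the inner face of its lip, without pinching it. I pulled until the force rose from about 3 N to 24 N and the arm stopped moving. That was at TCP x ≈ 482 mm, where the dock geometry put the stop.
- **Empty tray:** I pushed on the middle of its front panel until the force rose from about 3 N to 32 N and it stopped moving. I did not work out its home position beforehand, so this rests on the force and the final pictures.
- **Last checks:** The final pictures show both prints upright on the drawn-out tray and the empty tray home with only its designed gap behind it. The jar, scraper, bottle, beaker and green look-alikes look unmoved, judged by eye. The gripper is clear of everything and reads under 1 N. No check failed or disagreed.

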